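Return the pigment jars to the rack wells of their fired colour

TASK

Every well of the pigment rack has a fired colour chip beside it, but two jars were put back into each other's wells and two more were left out on the table. Put all four jars upright into the wells whose chip shows their own pigment's colour, down on the well floor, without tipping a jar over. Leave the rinse jar and the blue lidded pot where they stand.

Things in the scene. Friction and masses are not known exactly. Their poses are not given: they have to be found in the camera images.
- jar_cobalt: round pigment jar, white lid and dark navy-blue band (its pigment is cobalt blue); 38 mm wide, 52 mm tall, loose. Starts in the red-brown well. Origin: centre of its underside, z up along its axis.
- jar_turquoise: round pigment jar, black lid and teal (blue-green) band (its pigment is turquoise); 38 mm wide, 49 mm tall, loose. Starts on the bare table to the right of the rack, 25 mm or more free around it (the other little pots there, most of them farther right, up to 50 mm tall, are fixed). Origin: centre of its underside, z up along its axis.
- jar_green: round pigment jar, white lid and dark green band, the squat one (its pigment is green); 41 mm wide, 42 mm tall, loose. Starts on the bare table to the right of the rack, 25 mm or more free around it (the other little pots there, most of them farther right, up to 50 mm tall, are fixed). Origin: centre of its underside, z up along its axis.
- jar_redbrown: round pigment jar, cream lid and red-brown band (its pigment is red-brown); 38 mm wide, 47 mm tall, loose. Starts in the cobalt well. Origin: centre of its underside, z up along its axis.
- well_cobalt: pale wooden rack block 81 x 69 x 20 mm, fixed; along its -x edge a white chip painted cobalt blue, top 24 mm above the origin. Origin: underside, on the axis of its round well (56 mm wide; floor 8 mm, rim 20 mm above the origin); z up, x away from the chip. Four blocks fill a low tray 2 by 2, axes parallel, wells 82 mm apart in x, 70 mm in y.
- well_turquoise: pale wooden rack block 81 x 69 x 20 mm, fixed; along its -x edge a white chip painted turquoise, top 24 mm above the origin. Origin: underside, on the axis of its round well (56 mm wide; floor 8 mm, rim 20 mm above the origin); z up, x away from the chip. Four blocks fill a low tray 2 by 2, axes parallel, wells 82 mm apart in x, 70 mm in y.
- well_green: pale wooden rack block 81 x 69 x 20 mm, fixed; along its -x edge a white chip painted green, top 24 mm above the origin. Origin: underside, on the axis of its round well (56 mm wide; floor 8 mm, rim 20 mm above the origin); z up, x away from the chip. Four blocks fill a low tray 2 by 2, axes parallel, wells 82 mm apart in x, 70 mm in y.
- well_redbrown: pale wooden rack block 81 x 69 x 20 mm, fixed; along its -x edge a white chip painted red-brown, top 24 mm above the origin. Origin: underside, on the axis of its round well (56 mm wide; floor 8 mm, rim 20 mm above the origin); z up, x away from the chip. Four blocks fill a low tray 2 by 2, axes parallel, wells 82 mm apart in x, 70 mm in y.
- rinse_jar: bystander: glass jar of grey rinse water, 54 mm wide, 61 mm tall; origin at the centre of its underside.
- lidded_pot: bystander: small round dark blue glazed pot with a knobbed lid, 66 mm wide, 62 mm tall; origin at the centre of its underside.
Things that resemble listed ones, but are neither listed nor needed, are in the scene too. What is shaped like the jar_green but orange is not meant.

How it is judged:
At the end, for the whole second after the job is handed in: Each jar stands in the well with its own colour's chip: within 12 mm of the well's axis, its foot on the well floor (4 to 12.5 mm above the block's underside), upright within 0.1 rad, at rest (horizontal distance between jar_cobalt and well_cobalt below 0.012 m and z of jar_cobalt in the frame of well_cobalt between 0.004 and 0.0125 m and angle between each of jar_cobalt, jar_turquoise, jar_green, jar_redbrown's own z axis and vertical below 0.1 rad and linear speed of each of jar_cobalt, jar_turquoise, jar_green, jar_redbrown below 0.02 m/s and horizontal distance between jar_turquoise and well_turquoise below 0.012 m and z of jar_turquoise in the frame of well_turquoise between 0.004 and 0.0125 m and horizontal distance between jar_green and well_green below 0.012 m and z of jar_green in the frame of well_green between 0.004 and 0.0125 m and horizontal distance between jar_redbrown and well_redbrown below 0.012 m and z of jar_redbrown in the frame of well_redbrown between 0.004 and 0.0125 m); the robot touches nothing.
It fails at once if a jar was tipped over (leaning more than 0.8 rad) (angle between any of jar_cobalt, jar_turquoise, jar_green, jar_redbrown's own z axis and vertical above 0.8 rad).
It fails at once if the rinse jar or the lidded pot was moved more than 25 mm (distance of any of rinse_jar, lidded_pot from where it was at the start of the episode above 0.025 m).
It also fails if it takes over 96 s, if anything falls off the work surface, if the arm or the gripper's body presses on something with over 40 N, if the wrist force passes 120 N, or if a joint passes its speed limit or range.

ROBOT

A 6-joint arm with a two-finger parallel gripper is mounted at the origin on a cart in front of the work surface, level with it; the furniture and walls round the work are solid. World frame = base frame: x ahead of the robot, y to its left, z up, the work surface at z = 0. Lengths are in m, angles in rad, forces in N, time in s.
With the tool pointing down it reaches from about 0.35 to 0.85 m from the base axis. Payload 8.1 kg.
Tool frame: the origin (TCP) lies at the very end of the fingers, on their centre line; the grasp point (between the pads) lies 19 mm behind it; z points along the fingers, y is the line along which they close (so a half turn about z gives the same grasp; the last joint's range is limited). The gripper opens to 93 mm and grips with 3 to 60 N. Pads are 15 mm wide; open, the fingers measure 128 mm over their backs; the gripper's body (75 mm by 188 mm) begins 65 mm behind the grasp point.
Start: joints at [-1.402, 0.13, 1.488, -0, 1.523, -0.085], TCP at [0.151, -0.581, 0.219] pointing down, gripper open.
Joint ranges: [-2.96, 2.96], [-0.89, 2.26], [0.02, 2.5], [-1.34, 4.48], [0, 2.73], [-2.66, 2.66]. Speed limits (rad/s): [2.39, 2.39, 2.79, 3.14, 3.14, 3.14].

INTERFACE

Orientations are given as a rotation vector (axis times angle).
In Python, from plant import monitor, eyes, ticket gives the robot as it stands.
- The arm moves only by the tool arm_command, never from a script. Its argument "deltas" is a list that holds one entry, the list of rows, each a list of 6 numbers: the shift along the world's x, y, z in cm, then the turn, a rotation vector about the world's x, y, z in degrees. In form: [[[tx, ty, tz, rx, ry, rz], ...]]. A call has 1 to 12 rows; each row shifts and turns the commanded pose from where the row before left it; what a row does not reach is not made up. A row lasts 1/12 s, in which the tool goes at most 41.7 mm and 7.16 degrees, less where a joint would pass 70% of its speed; a pose out of reach is approached as far as the arm can. A call is refused whole if a number of a shift passes 4.17 or a number of a turn 7.16, either way. A call with a gripper value outside its range is refused whole. "gripper" is the opening, from -1 (shut) to 1 (fully open), set as the call begins (left out, the last holds). The fingers move at their own pace and stop on an object; "squeeze" is the grip in N (left out, the last holds). Time passes only in rows, so rows that do not move let the fingers close. It gives the time, the measured TCP pose, the force, the opening and the grip force at its end, in the units of the state.
- monitor.read_state(): the state, without advancing time (a new reading comes with each control period).
- eyes.read_camera(name): name is "side" or "top" or "wrist"; returns the picture (400x640x3 uint8, blue, green, red); there is no depth.
- eyes.camera_model(name): a dict with "fx", "fy", "cx", "cy" (pixels), "rvec" (rotation vector, rad) and "tvec" (3), from world to camera coordinates, as OpenCV has them. Camera axes: x right, y down, z forward; pixel columns grow to the right and rows downward; lengths in m; the calibration is good to about 2 mm. A picture is of the moment at which its call begins: read the wrist's pose just before it. camera_model takes no time and is no camera call; for the wrist camera it gives the pose at the moment of the call.
- ticket.close_job(): hands the job in; it is judged then, once.
The state is a dict: "t": time; "q": joint angles; "dq": joint speeds; "joint_torque": joint torques, N m; "tool_pos": TCP position; "orientation": TCP orientation; "force": force on the tool from outside, world axes, zero at the start; "wrist_torque": the same for the moment, N m; "opening": finger opening in m; "gripper_force": force on a finger pad.
Only numpy, scipy, OpenCV 4.12 (cv2) and the standard library are available. Lean on these libraries where they do the work, as an engineer would, in place of code of your own. Each camera call takes 0.05 s, during which the arm holds its last target. There are 200 camera calls.

## Working session

There is one attempt and no reset: what is moved stays moved. The work goes in short steps, Python scripts to look and compute and a tool call to move; the robot and the scene stay as the last step left them, time stands still between calls to the robot, and variables do not carry over. Pictures are saved under pics/ and viewed, at most 14 in all, crops included, and the job is handed in when it is done.

Besides the shell and the picture viewer there is one more tool, called after "Request:" by a JSON object that holds its "method" and its "body", one argument or row to a line. arm_command: Moves the arm, as the interface text tells. Its arguments: {"type":"object","properties":{"deltas":{"type":"array"},"gripper":{"type":"number"},"squeeze":{"type":"number"}},"required":["deltas"]}

```bash
mkdir -p pics; cat > h.py <<'E'
import numpy as np, cv2
from plant import monitor, eyes, ticket
def cam(n):
    m=eyes.camera_model(n); R=cv2.Rodrigues(np.array(m["rvec"],float))[0]; t=np.array(m["tvec"],float).ravel()
    return m,R,t
def ray(n,u,v,z,c=None):
    m,R,t=c or cam(n); d=R.T@np.array([(u-m["cx"])/m["fx"],(v-m["cy"])/m["fy"],1]); o=-R.T@t
    return o+d*(z-o[2])/d[2]
def proj(n,p,c=None):
    m,R,t=c or cam(n); q=R@np.array(p)+t; return m["fx"]*q[0]/q[2]+m["cx"],m["fy"]*q[1]/q[2]+m["cy"]
E
python3 - <<'E'
from h import *
s=monitor.read_state(); print(s)
for n in("top","side","wrist"):
    m,R,t=cam(n); print(n,m["fx"],-R.T@t,R[2]); im=eyes.read_camera(n); cv2.imwrite(f"pics/{n}0.png",im)
E
```

```text
{'t': 0.0, 'q': array([-1.40239256e+00,  1.31167421e-01,  1.48921284e+00, -2.81217401e-05,
        1.52299654e+00, -8.53889168e-02]), 'dq': array([ 0.00141258, -0.00151788, -0.00065833,  0.00069576,  0.00177959,
        0.00050792]), 'joint_torque': array([ 3.01986831e-03, -5.59841144e+01, -4.91751945e+01,  7.69541832e-02,
        3.56232037e-02, -1.57857198e-04]), 'tool_pos': array([ 0.15057277, -0.58023947,  0.21762019]), 'orientation': array([-3.11456515e+00, -3.97364245e-01,  1.60284718e-04]), 'force': array([-0.8496568 , -0.5392867 ,  0.14374492]), 'wrist_torque': array([0.02725403, 0.03727603, 0.02083876]), 'gripper_force': 0.0, 'opening': 0.09328331826572359}
top 368.0863833011372 [0.37327709 0.30277928 0.89716655] [ 0.23673272 -0.02168417 -0.9713328 ]
side 416.3511310907714 [ 0.49777577 -0.4096065   0.5524337 ] [ 0.09244261  0.81947408 -0.5656117 ]
wrist 330.1252502540119 [ 0.22304391 -0.56214761  0.38300507] [-0.26258293 -0.06825509 -0.96249231]
```

View pics/top0.png

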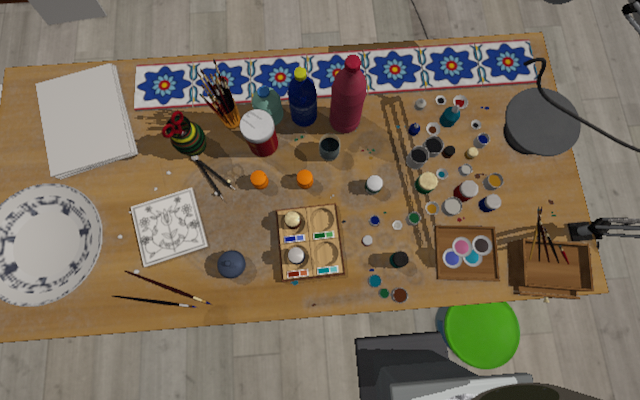

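View pics/side0.png

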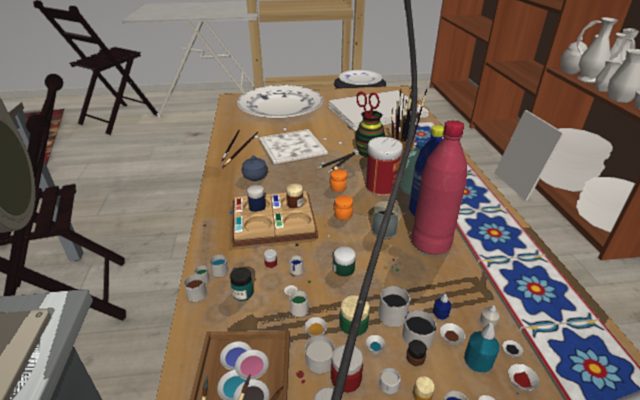

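The top view shows the rack at (310,242). A cream-lidded jar sits above the blue chip at (291,219) and a white-lidded one above the red chip at (296,256). The black-lidded jar is at (399,260), the white-lidded squat one at (374,184), the blue pot at (231,264) and the rinse jar at (330,148). In the side view the same jars are at (295,195), (257,197), (242,283) and (344,262).

Possible mix-ups (top view pixels):
- **Green jar:** orange pots (259,180) and (305,179), the yellowish-lidded pot (428,182), red pot (465,190).
- **Turquoise jar:** dark pots (433,145) and (448,152).

My choices are (374,184) for green and (399,260) for turquoise. I'll check them in one close crop.

```bash
python3 - <<'E'
from h import *
a=cv2.imread("pics/top0.png");b=cv2.imread("pics/side0.png")
A=cv2.resize(a[165:300,260:420],(480,405)+() if 0 else (480,405),interpolation=3)
A=cv2.resize(a[165:295,265:425],(400,325),interpolation=cv2.INTER_CUBIC)
B=cv2.resize(b[170:310,180:370],(800-360,324),interpolation=cv2.INTER_CUBIC)
A=cv2.resize(A,(360,292)); 
C=np.zeros((324,800,3),np.uint8);C[:292,:360]=A;C[:,360:]=B;cv2.imwrite("pics/c1.png",C)
c=cam("top")
for k,u,v,z in[("redb",291,219,.055),("cob",296,256,.06),("turq",399,260,.049),("green",374,184,.042),("rack",310,242,.02),("pot",231,264,.06),("rinse",330,148,.06),("bottle",345,120,.1),("wg",321,219,.02),("wt",326,254,.02)]: print(k,ray("top",u,v,z,c).round(3))
E
```

```text
redb [0.534 0.357 0.055]
cob [0.448 0.35  0.06 ]
turq [0.421 0.118 0.049]
green [0.606 0.153 0.042]
rack [0.481 0.317 0.02 ]
pot [0.441 0.497 0.06 ]
rinse [0.7   0.252 0.06 ]
bottle [0.751 0.213 0.1  ]
wg [0.535 0.287 0.02 ]
wt [0.45  0.282 0.02 ]
```

View pics/c1.png

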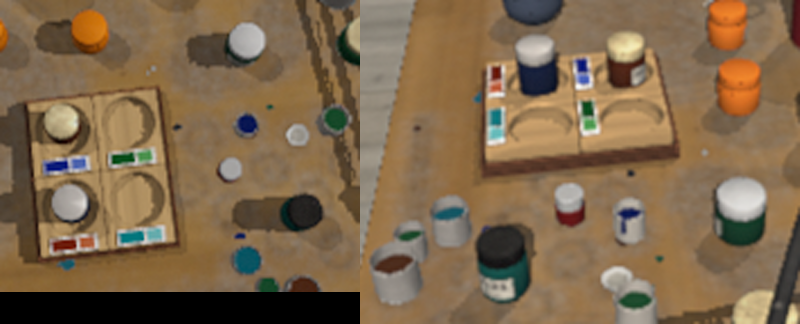

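The crop confirms it: squat white lid with green band (374,184), black lid with teal band (399,260), navy jar above the red chip, and red-brown jar above the blue chip. The green and turquoise wells are empty. Next I'll check what is in the way on the path over.

```bash
python3 - <<'E'
from h import *
c=cam("top")
for p in [(.498,-.41,.55),(.151,-.58,.22),(.35,-.28,.3)]: print("proj",p,np.round(proj("top",p,c)),np.round(proj("side",p)))
for k,u,v,z in[("brushtop",540,210,.15),("brushtop",540,210,.25),("boxnear",560,298,.03),("box left",437,280,.03),("black",580,228,.2),("tableedge",600,290,0),("tableedge2",0,340,0)]: print(k,ray("top",u,v,z,c).round(3))
E
```

```text
proj (0.498, -0.41, 0.55) [995. 109.] [ 424. 1055.]
proj (0.151, -0.58, 0.22) [849. 380.] [-7929. 10226.]
proj (0.35, -0.28, 0.3) [685. 274.] [ 32. 455.]
brushtop [ 0.494 -0.166  0.15 ]
brushtop [ 0.478 -0.103  0.25 ]
boxnear [ 0.308 -0.242  0.03 ]
box left [0.37  0.032 0.03 ]
black [ 0.446 -0.203  0.2  ]
tableedge [ 0.317 -0.359  0.   ]
tableedge2 [0.316 1.04  0.   ]
```

View pics/wrist0.png

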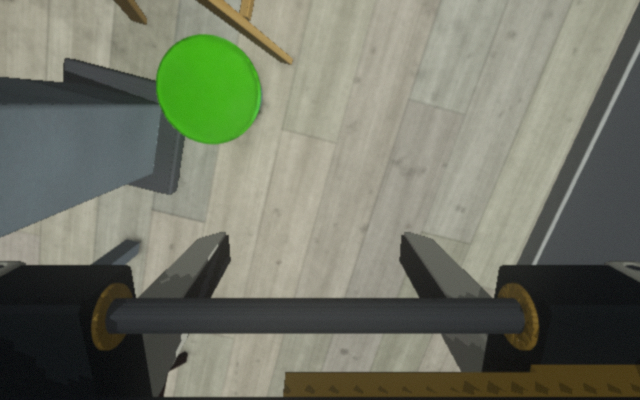

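The wrist view shows only the floor, the stool (210,88) and the fingers, (225,250) and (410,250). A lamp neck crosses the side view from (410,0) to (330,400) and the top view from (540,60) to (640,150), and a dark head sits at (610,230). I'll triangulate the neck so the path stays clear of it.

```bash
python3 - <<'E'
from h import *
def rd(c,u,v):
    m,R,t=c; d=R.T@np.array([(u-m["cx"])/m["fx"],(v-m["cy"])/m["fy"],1]); return -R.T@t,d/np.linalg.norm(d)
ct,cs=cam("top"),cam("side")
def dens(P):
    P=np.array(P,float);o=[]
    for a,b in zip(P[:-1],P[1:]): o+=[a+(b-a)*k/20 for k in range(20)]
    return o+[P[-1]]
top=dens([(527,75),(528,64),(540,59),(550,70),(560,92),(580,115),(600,133),(620,144),(640,150)])
for s in [(408,0),(412,60),(412,110),(405,160),(390,220),(375,270),(350,340),(330,400)]:
    o2,d2=rd(cs,*s);best=None
    for p in top:
        o1,d1=rd(ct,*p)
        A=np.stack([d1,-d2],1);k=np.linalg.lstsq(A,o2-o1,rcond=None)[0]
        a,b=o1+k[0]*d1,o2+k[1]*d2;e=np.linalg.norm(a-b)
        if k.min()>0.02 and(best is None or e<best[0]):best=(e,p,(a+b)/2)
    print(s,best[0].round(3),best[1].round(),best[2].round(3))
a=cv2.imread("pics/top0.png")[0:310,430:640];cv2.imwrite("pics/c2.png",cv2.resize(a,None,fx=1.9,fy=1.9,interpolation=3))
E
```

```text
(408, 0) 0.0 [537.  60.] [0.632 0.005 0.484]
(412, 60) 0.0 [554.  80.] [ 0.627 -0.043  0.443]
(412, 110) 0.0 [562.  94.] [ 0.621 -0.074  0.408]
(405, 160) 0.0 [576. 110.] [ 0.607 -0.112  0.38 ]
(390, 220) 0.0 [596. 129.] [ 0.585 -0.157  0.352]
(375, 270) 0.0 [617. 142.] [ 0.565 -0.197  0.339]
(350, 340) 0.015 [640. 150.] [ 0.545 -0.242  0.326]
(330, 400) 0.038 [640. 150.] [ 0.541 -0.265  0.303]
```

View pics/c2.png

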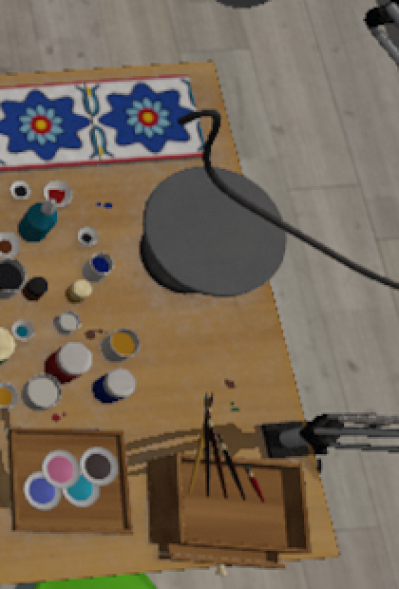

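The crop shows an articulated lamp clamped at the right table edge near x≈0.44, with its neck at x>0.54. I'll take an inner arc close to the base, with x below 0.42 while y is negative, at z≈0.28.

Request:
{"method": "arm_command", "body": {
  "deltas": [
    [[1,3.8,1.5,0,0,-2],[1,3.8,1.5,0,0,-2],[1,3.8,1.5,0,0,-2],[2.5,3.2,1,0,0,-2],[2.5,3.2,0,0,0,-2],[2.5,3.2,0,0,0,0],[2.5,3.2,0,0,0,0],[2,3.3,0,0,0,0],[2,3.3,0,0,0,0],[2,3.3,0,0,0,0],[2,3.3,0,0,0,0],[0,0,0,0,0,0]]
  ],
  "gripper": 0.3
}}

```text
t: 1.15
tool_pos: [0.363, -0.2025, 0.2732]
orientation: [-3.137, -0.135, -0.003]
force: [0.5, -0.4, 0.1]
opening: 0.0604
gripper_force: 0.0
```

Request:
{"method": "arm_command", "body": {
  "deltas": [
    [[0.8,4,0,0,0,0],[0.8,4,0,0,0,0],[0.8,4,0,0,0,0],[0.8,4,0,0,0,0],[0.8,4,0,0,0,0],[1.7,3.7,0,0,0,0],[1.7,3.7,0,0,0,0],[1.7,3.7,0,0,0,0],[1.7,3.7,0,0,0,0],[1.7,3.7,0,0,0,0],[1.7,3.7,0,0,0,0],[0,0,0,0,0,0]]
  ]
}}

```text
t: 2.15
tool_pos: [0.5031, 0.219, 0.2703]
orientation: [-3.138, -0.131, 0.006]
force: [-0.1, -0.9, -0.7]
opening: 0.0605
gripper_force: 0.0
```

```bash
python3 - <<'E'
from h import *
s=monitor.read_state();print(s["tool_pos"],s["orientation"],s["q"].round(2))
c=cam("wrist");im=eyes.read_camera("wrist");cv2.imwrite("pics/w1.png",im);np.save("w1c.npy",np.array(c,dtype=object),allow_pickle=True)
for k,p in dict(redb=(.534,.357,.055),cob=(.448,.35,.06),turq=(.421,.118,.049),green=(.606,.153,.042)).items():print(k,np.round(proj("wrist",p,c)))
E
```

```text
[0.5030747  0.21902017 0.2702567 ] [-3.13779458 -0.1306465   0.00583389] [ 0.32 -0.02  1.55  0.    1.61  1.8 ]
redb [195. 133.]
cob [200. 207.]
turq [388. 239.]
green [380.  83.]
```

View pics/w1.png

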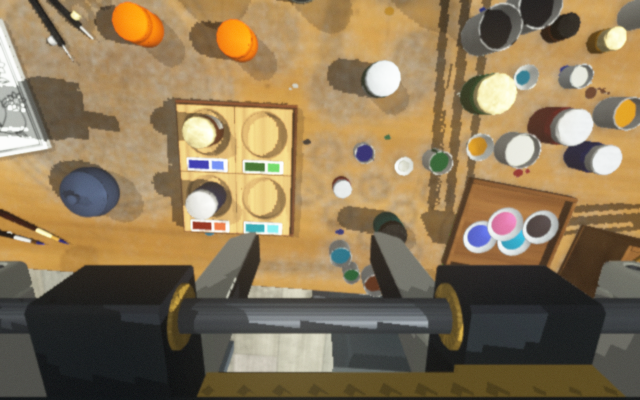

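The close view shows the rack at (237,168), with lids at (200,132) and (205,202), empty wells at (263,133) and (263,198), the green jar at (382,78) and the turquoise lid at (388,224). I'll measure these now.

```bash
cat > meas.py <<'E'
from h import *
def blob(im,roi,f,amin=40):
    x0,y0,x1,y1=roi;h=cv2.cvtColor(im[y0:y1,x0:x1],cv2.COLOR_BGR2HSV).astype(int)
    m=f(h[...,0],h[...,1],h[...,2]).astype(np.uint8)
    m=cv2.morphologyEx(m,cv2.MORPH_OPEN,np.ones((2,2)))
    cs,_=cv2.findContours(m,0,2);o=[]
    for c in cs:
        if cv2.contourArea(c)>amin:
            (u,v),r=cv2.minEnclosingCircle(c);o.append((round(u+x0,1),round(v+y0,1),round(r,1),int(cv2.contourArea(c))))
    return o
E
python3 - <<'E'
from meas import *
im=cv2.imread("pics/w1.png");c=cam("wrist")
print("greenlid",blob(im,(350,50,410,110),lambda h,s,v:(s<50)&(v>150)))
print("turqlid",blob(im,(370,205,400,245),lambda h,s,v:(v<60)))
print("cream",blob(im,(177,105,235,156),lambda h,s,v:(s<95)&(v>150)))
print("white",blob(im,(177,172,235,218),lambda h,s,v:(s<50)&(v>130)))
for k,roi,f in[("cob",(180,155,235,178),lambda h,s,v:(h>100)&(h<130)&(s>90)),("grn",(235,155,295,178),lambda h,s,v:(h>40)&(h<90)&(s>60)),("red",(180,215,240,236),lambda h,s,v:((h<8)|(h>170))&(s>120)),("trq",(235,215,300,240),lambda h,s,v:(h>80)&(h<100)&(s>60)),("chipwhite",(177,100,298,240),lambda h,s,v:(s<40)&(v>180))]:
    print(k,[(b,ray("wrist",b[0],b[1],.026,c)[:2].round(4)) for b in blob(im,roi,f,15)])
g=cv2.cvtColor(im,cv2.COLOR_BGR2GRAY)
for n,(u,v) in dict(wg=(263,133),wt=(263,198)).items():
    r=g[v-32:v+32,u-32:u+32];r=cv2.resize(r,None,fx=3,fy=3,interpolation=cv2.INTER_CUBIC)
    H=cv2.HoughCircles(r,cv2.HOUGH_GRADIENT_ALT,1.5,20,param1=120,param2=.3,minRadius=48,maxRadius=84)
    if H is not None:
        for q in H[0][:4]: 
            uu,vv=u-32+q[0]/3,v-32+q[1]/3;print(n,uu.round(1),vv.round(1),(q[2]/3).round(1),ray("wrist",uu,vv,.022,c).round(4))
print("fx/z",c[0]["fx"], (c[1]@np.array([.5,.3,.02])+c[2])[2])
b=im[95:245,165:310];cv2.imwrite("pics/c3.png",cv2.resize(b,None,fx=4,fy=4,interpolation=cv2.INTER_CUBIC))
E
```

```text
greenlid [(384.0, 79.0, 18.4, 953)]
turqlid [(389.0, 227.0, 10.8, 75)]
cream [(199.5, 132.5, 17.1, 760)]
white [(202.3, 204.8, 16.0, 670)]
cob [((218.0, 166.0, 5.8, 59), array([0.4916, 0.3359])), ((199.5, 164.5, 10.1, 116), array([0.4916, 0.359 ]))]
grn [((274.0, 168.5, 6.1, 70), array([0.4942, 0.2657])), ((255.3, 167.0, 9.8, 126), array([0.4942, 0.2892]))]
red [((202.5, 226.0, 9.0, 91), array([0.4092, 0.3561]))]
trq [((273.5, 229.5, 5.7, 54), array([0.412 , 0.2623])), ((255.8, 228.5, 9.5, 123), array([0.4115, 0.2857]))]
chipwhite [((263.5, 228.5, 19.3, 96), array([0.4123, 0.2756])), ((227.5, 227.0, 5.2, 24), array([0.4105, 0.3231])), ((204.0, 213.0, 22.0, 707), array([0.4276, 0.354 ])), ((263.5, 167.5, 20.6, 265), array([0.4944, 0.2789])), ((208.0, 164.5, 21.0, 142), array([0.4924, 0.3484])), ((203.3, 133.3, 11.0, 173), array([0.5307, 0.354 ]))]
wg 264.0 134.5 22.6 [0.535  0.2805 0.022 ]
wt 264.0 198.5 21.5 [0.4526 0.2771 0.022 ]
wt 264.0 198.5 17.6 [0.4526 0.2771 0.022 ]
fx/z 330.1252502540119 0.41907821804884643
```

View pics/c3.png

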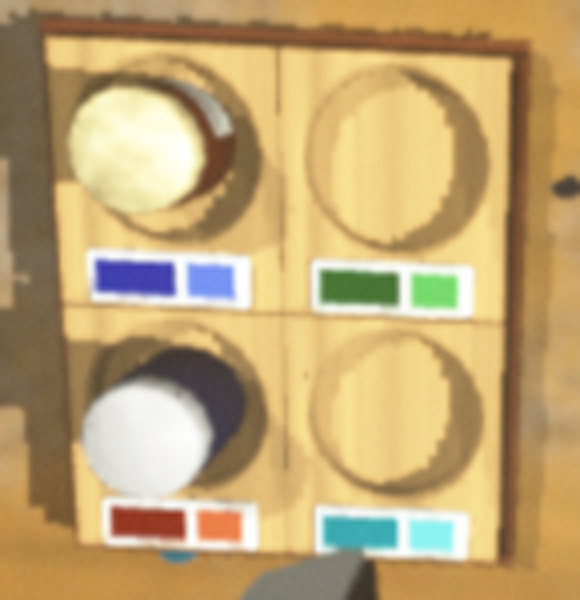

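The crop confirms the chips: navy/blue, green, red-brown and turquoise. The empty wells centre at (264,134) and (264,198) in the full picture, with 82 and 70 mm spacing and a yaw of about 2°. Now the jar positions.

```bash
python3 - <<'E'
from meas import *
c=cam("wrist");t=cam("top");im=cv2.imread("pics/top0.png")
for k,u,v,z in[("green",384,79,.042),("cream",199.5,132.5,.057),("white",202.3,204.8,.062),("cobwell",208,132,.024),("redwell",210,197.5,.024)]:print(k,ray("wrist",u,v,z,c).round(4))
for k,roi,f,z in[("turq",(385,245,415,275),lambda h,s,v:v<50,.049),("green",(360,170,390,200),lambda h,s,v:(s<60)&(v>130),.042),("cream",(279,207,306,231),lambda h,s,v:(s<90)&(v>140),.057),("white",(282,243,312,266),lambda h,s,v:(s<45)&(v>120),.062)]:
    print("top",k,[(b,ray("top",b[0],b[1],z,t).round(4)) for b in blob(im,roi,f,20)])
E
```

```text
green [0.6099 0.1457 0.042 ]
cream [0.5348 0.3483 0.057 ]
white [0.4509 0.3443 0.062 ]
cobwell [0.5325 0.3488 0.024 ]
redwell [0.4488 0.3467 0.024 ]
top turq [((399.3, 260.5, 9.0, 209), array([0.4199, 0.117 , 0.049 ]))]
top green [((375.7, 183.5, 8.1, 177), array([0.6074, 0.1486, 0.042 ]))]
top cream [((293.1, 219.4, 7.5, 154), array([0.5322, 0.352 , 0.057 ]))]
top white [((296.5, 255.5, 7.9, 175), array([0.4484, 0.3491, 0.062 ]))]
```

Both views agree, so I start with the red-brown jar. It goes temporarily into the empty green well.

Request:
{"method": "arm_command", "body": {
  "deltas": [
    [[0.8,3.3,-3.4,0,0,-1],[0.8,3.3,-3.4,0,0,-1],[0.8,3.3,-3.4,0,0,-1],[0.7,3.2,-3.4,0,0,0],[0,0,-3.4,0,0,0],[0,0,0,0,0,0],[0,0,0,0,0,0]]
  ]
}}

```text
t: 2.78
tool_pos: [0.5276, 0.326, 0.1187]
orientation: [3.138, 0.042, -0.008]
force: [1.5, 0.2, 0.5]
opening: 0.0604
gripper_force: 0.0
```

```bash
python3 - <<'E'
from meas import *
s=monitor.read_state();print(s["tool_pos"],s["orientation"])
c=cam("wrist");im=eyes.read_camera("wrist");cv2.imwrite("pics/w2.png",im)
for p in [(.5335,.350,.057),s["tool_pos"]]:print(np.round(proj("wrist",p,c)))
E
```

```text
[0.52760248 0.32599481 0.1187036 ] [ 3.13828288  0.04164789 -0.00775772]
[280. 203.]
[313. 247.]
```

View pics/w2.png

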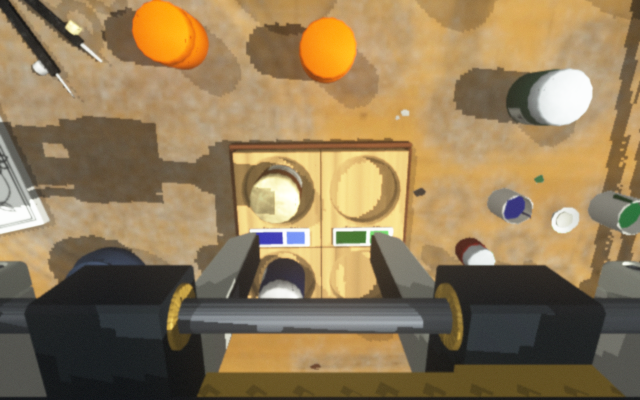

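The lid shows at about (275,198) and the green well at (363,190). The diagonal rows were clipped, so I'll keep each row under 4.1 cm in total.

```bash
python3 - <<'E'
from meas import *
c=cam("wrist");im=cv2.imread("pics/w2.png")
for b in blob(im,(240,160,315,228),lambda h,s,v:(s<110)&(v>120)&(h>18),60):print(b,[ray("wrist",b[0],b[1],z,c)[:2].round(4) for z in(.055,.06)])
for u,v in[(363,190)]:print(ray("wrist",u,v,.024,c))
for b in blob(im,(500,60,600,130),lambda h,s,v:(s<50)&(v>150)):print("green",b,ray("wrist",b[0],b[1],.042,c)[:2].round(4))
E
```

```text
(243.5, 217.5, 10.1, 93) [array([0.522 , 0.3783]), array([0.5237, 0.3772])]
(274.5, 203.0, 29.1, 2005) [array([0.5338, 0.3552]), array([0.5353, 0.3546])]
(287.0, 175.5, 18.1, 95) [array([0.5546, 0.3461]), array([0.5557, 0.3457])]
[0.53740432 0.28599415 0.024     ]
green (566.4, 97.8, 31.2, 2471) [0.6133 0.1486]
```

Request:
{"method": "arm_command", "body": {
  "deltas": [
    [[0.4,1.4,0,0,0,0],[0.3,1.3,0,0,0,0],[0,0,-1.7,0,0,0],[0,0,-2,0,0,0],[0,0,-2,0,0,0],[0,0,-2,0,0,0],[0,0,-1,0,0,0],[0,0,0,0,0,0],[0,0,0,0,0,0]]
  ]
}}

```text
t: 3.58
tool_pos: [0.5375, 0.3549, 0.0359]
orientation: [-3.14, -0.041, -0.003]
force: [0.6, 0.8, 0.8]
opening: 0.0605
gripper_force: 0.0
```

Request:
{"method": "arm_command", "body": {
  "deltas": [
    [[0,0,0,0,0,0],[0,0,0,0,0,0],[0,0,0,0,0,0],[0,0,0,0,0,0],[0,0,0,0,0,0],[0,0,0,0,0,0],[0,0,0,0,0,0]]
  ],
  "gripper": -0.5,
  "squeeze": 15
}}

```text
t: 4.17
tool_pos: [0.5368, 0.3555, 0.0347]
orientation: [-3.141, -0.042, -0.002]
force: [-0.2, -0.4, 6.0]
opening: 0.0363
gripper_force: 15.0
```

The opening of 36 mm and grip of 15 N mean the jar is held. Lift and carry.

Request:
{"method": "arm_command", "body": {
  "deltas": [
    [[0,0,2,0,0,0],[0,0,3,0,0,0],[0,0,1,0,0,0],[0.1,-3.5,0,0,0,0],[0.1,-3.5,0,0,0,0],[0,0,0,0,0,0],[0,0,0,0,0,0]]
  ]
}}

```text
t: 4.75
tool_pos: [0.5383, 0.2836, 0.0932]
orientation: [3.141, 0.038, -0.001]
force: [-0.3, 0.0, -0.7]
opening: 0.0365
gripper_force: 15.0
```

```bash
python3 - <<'E'
from meas import *
s=monitor.read_state();print(s["tool_pos"],s["force"],s["opening"])
c=cam("wrist");im=eyes.read_camera("wrist");d=eyes.read_camera("side");np.save("c3.npy",np.array(c,dtype=object))
C=np.zeros((400,800,3),np.uint8);C[:300,:480]=cv2.resize(im,(480,300));C[:,480:]=cv2.resize(d[150:350,180:340],(320,400));cv2.imwrite("pics/w3.png",C);cv2.imwrite("pics/w3w.png",im)
E
```

```text
[0.53831643 0.28357873 0.09322866] [-0.30999029  0.0266139  -0.67705693] 0.0364993730798047
```

View pics/w3.png

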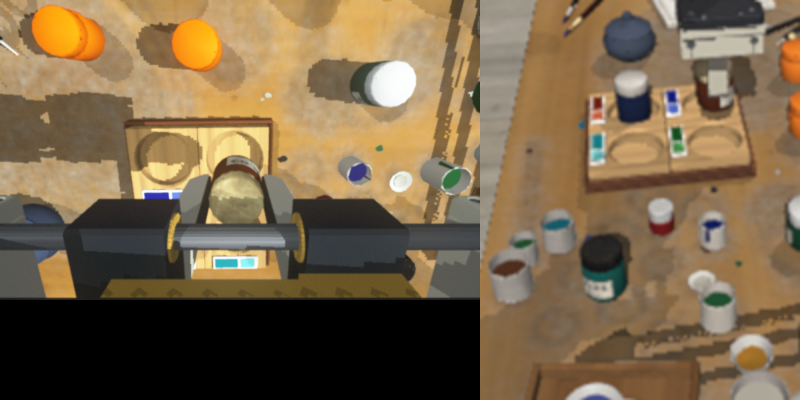

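The red-brown jar is held upright at (240,190) in the left view, with the green well directly beneath and the cobalt well now empty at (165,157). Lower and release.

Request:
{"method": "arm_command", "body": {
  "deltas": [
    [[0,0.1,-2,0,0,0],[0,0.1,-2,0,0,0],[0,0,-1,0,0,0],[0,0,-0.7,0,0,0],[0,0,0,0,0,0],[0,0,0,0,0,0]]
  ]
}}

```text
t: 5.35
tool_pos: [0.5383, 0.2876, 0.0368]
orientation: [-3.141, -0.043, 0.0]
force: [0.2, -0.1, -0.6]
opening: 0.0366
gripper_force: 15.0
```

Request:
{"method": "arm_command", "body": {
  "deltas": [
    [[0,0,0,0,0,0],[0,0,0,0,0,0],[0,0,0,0,0,0],[0,0,0,0,0,0],[0,0,2,0,0,0],[0,0,3,0,0,0],[0,0,3,0,0,0],[0,0,0,0,0,0],[0,0,0,0,0,0]]
  ],
  "gripper": 0.3
}}

```text
t: 6.1
tool_pos: [0.5403, 0.288, 0.1201]
orientation: [-3.139, -0.042, -0.009]
force: [0.3, -0.0, 0.0]
opening: 0.0602
gripper_force: 0.0
```

```bash
python3 - <<'E'
from meas import *
s=monitor.read_state();print(s["tool_pos"],s["orientation"])
c=cam("wrist");im=eyes.read_camera("wrist");cv2.imwrite("pics/w4.png",im)
for n,p in dict(cob=(.535,.356,.024),grn=(.5374,.286,.024),red=(.4525,.353,.024),trq=(.4555,.283,.024),lid=(.538,.2855,.058)).items():print(n,np.round(proj("wrist",p,c)))
g=cv2.cvtColor(im,cv2.COLOR_BGR2GRAY)
u,v=[int(q) for q in proj("wrist",(.535,.356,.024),c)]
x0,y0=max(u-55,0),max(v-55,0);r=cv2.resize(g[y0:v+55,x0:u+55],None,fx=2,fy=2,interpolation=cv2.INTER_CUBIC)
H=cv2.HoughCircles(r,cv2.HOUGH_GRADIENT_ALT,1.5,20,param1=120,param2=.3,minRadius=55,maxRadius=100)
if H is not None:
  for q in H[0][:4]:
    uu,vv=x0+q[0]/2,y0+q[1]/2;print(uu,vv,q[2]/2,ray("wrist",uu,vv,.024,c).round(4))
E
```

```text
[0.54034788 0.28796244 0.12005655] [-3.13901259 -0.04204223 -0.00859452]
cob [231. 203.]
grn [316. 203.]
red [238. 292.]
trq [317. 291.]
lid [317. 215.]
233.0 202.75 34.86523 [0.5356 0.3545 0.024 ]
233.0 202.75 29.881777 [0.5356 0.3545 0.024 ]
```

View pics/w4.png

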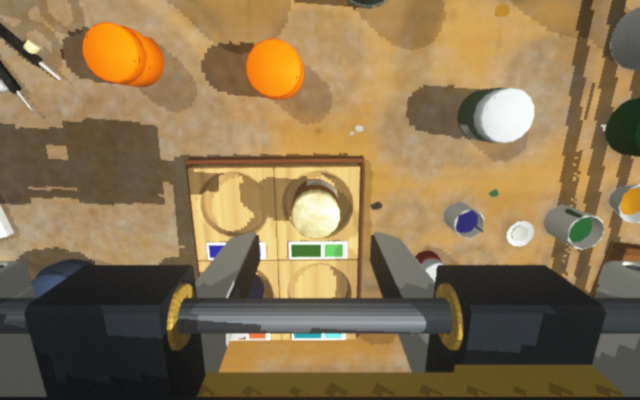

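The red-brown jar stands upright in the green well, with its lid at (316,213) against (317,215) predicted. The empty cobalt well is at (233,203), which is (0.5356,0.3545). Next is the cobalt jar.

Request:
{"method": "arm_command", "body": {
  "deltas": [
    [[-2.8,2.1,0,0,0,0],[-2.9,2.1,0,0,0,0],[-2.9,2.1,0,0,0,0],[0,0,-2,0,0,0],[0,0,-2,0,0,0],[0,0,-2,0,0,0],[0,0,-1.8,0,0,0],[0,0,-0.5,0,0,0],[0,0,0,0,0,0],[0,0,0,0,0,0]]
  ]
}}

```text
t: 6.98
tool_pos: [0.4518, 0.3498, 0.0333]
orientation: [3.14, 0.042, -0.002]
force: [0.1, 0.4, -0.2]
opening: 0.0605
gripper_force: 0.0
```

Request:
{"method": "arm_command", "body": {
  "deltas": [
    [[0,0,0,0,0,0],[0,0,0,0,0,0],[0,0,0,0,0,0],[0,0,0,0,0,0],[0,0,0,0,0,0],[0,0,0,0,0,0],[0,0,0,0,0,0]]
  ],
  "gripper": -0.5
}}

```text
t: 7.57
tool_pos: [0.4529, 0.3505, 0.0346]
orientation: [-3.141, -0.042, -0.002]
force: [-0.3, -0.8, 5.0]
opening: 0.0368
gripper_force: 15.0
```

Request:
{"method": "arm_command", "body": {
  "deltas": [
    [[0,0,2,0,0,0],[0,0,3,0,0,0],[0,0,1,0,0,0],[2.8,0.1,0,0,0,0],[2.8,0.1,0,0,0,0],[2.7,0.2,0,0,0,0],[0,0,0,0,0,0],[0,0,-2,0,0,0],[0,0,-2,0,0,0],[0,0,-1.8,0,0,0],[0,0,0,0,0,0],[0,0,0,0,0,0]]
  ]
}}

```text
t: 8.57
tool_pos: [0.5341, 0.3536, 0.0345]
orientation: [3.14, 0.042, -0.004]
force: [-0.0, 0.5, -0.6]
opening: 0.0368
gripper_force: 15.0
```

Request:
{"method": "arm_command", "body": {
  "deltas": [
    [[0,0,0,0,0,0],[0,0,0,0,0,0],[0,0,0,0,0,0],[0,0,2,0,0,0],[0,0,3,0,0,0],[0,0,3,0,0,0],[0.1,-3.4,0,0,0,0],[0.2,-3.4,0,0,0,0],[0,0,0,0,0,0],[0,0,0,0,0,0]]
  ],
  "gripper": 0.07
}}

```text
t: 9.4
tool_pos: [0.539, 0.2848, 0.1169]
orientation: [-3.141, -0.038, -0.002]
force: [-0.4, 0.4, -0.6]
opening: 0.0497
gripper_force: 0.0
```

```bash
python3 - <<'E'
from meas import *
s=monitor.read_state();print(s["tool_pos"],s["orientation"])
c=cam("wrist");im=eyes.read_camera("wrist");cv2.imwrite("pics/w5.png",im)
for n,p in dict(cob=(.5356,.3545,.064),lid=(.538,.2855,.058)).items():print(n,np.round(proj("wrist",p,c)))
cv2.imwrite("pics/w5c.png",im[120:340,150:420])
E
```

```text
[0.53895516 0.2848451  0.11692366] [-3.14080809e+00 -3.83989053e-02 -2.26660806e-03]
cob [214. 218.]
lid [312. 214.]
```

View pics/w5c.png

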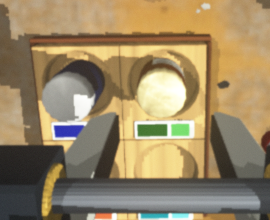

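The white lid at (219,216) sits over the cobalt well, and the cream lid is at (310,212). I'll pick the red-brown jar up again.

Request:
{"method": "arm_command", "body": {
  "deltas": [
    [[0,0.2,0,0,0,0],[0,0,-2,0,0,0],[0,0,-2,0,0,0],[0,0,-2,0,0,0],[0,0,-1.7,0,0,0],[0,0,-0.5,0,0,0],[0,0,0,0,0,0],[0,0,0,0,0,0]]
  ]
}}

```text
t: 10.12
tool_pos: [0.5383, 0.2889, 0.0341]
orientation: [-3.141, -0.044, 0.0]
force: [1.3, -0.2, -0.2]
opening: 0.0499
gripper_force: 0.0
```

Request:
{"method": "arm_command", "body": {
  "deltas": [
    [[0,0,0,0,0,0],[0,0,0,0,0,0],[0,0,0,0,0,0],[0,0,0,0,0,0],[0,0,0,0,0,0],[0,0,0,0,0,0]]
  ],
  "gripper": -0.5
}}

```text
t: 10.62
tool_pos: [0.5393, 0.2887, 0.0353]
orientation: [-3.14, -0.042, -0.004]
force: [-0.5, 0.3, 6.1]
opening: 0.0363
gripper_force: 15.0
```

Request:
{"method": "arm_command", "body": {
  "deltas": [
    [[0,0,2,0,0,0],[0,0,3,0,0,0],[0,0,2,0,0,0],[-2.9,-0.1,0,0,0,0],[-2.9,0,0,0,0,0],[-2.8,0,0,0,0,0],[0,3.2,0,0,0,0],[0,3.1,0,0,0,0],[0,0,0,0,0,0],[0,0,0,0,0,0]]
  ]
}}

```text
t: 11.45
tool_pos: [0.4518, 0.3512, 0.1038]
orientation: [3.141, 0.046, 0.0]
force: [0.0, 0.3, -0.7]
opening: 0.0361
gripper_force: 15.0
```

Request:
{"method": "arm_command", "body": {
  "deltas": [
    [[0.1,0,-2,0,0,0],[0,0,-2,0,0,0],[0,0,-1.5,0,0,0],[0,0,-1.3,0,0,0],[0,0,0,0,0,0],[0,0,0,0,0,0]]
  ]
}}

```text
t: 11.95
tool_pos: [0.4531, 0.3493, 0.0352]
orientation: [3.14, 0.041, -0.002]
force: [0.1, 0.3, -0.6]
opening: 0.0366
gripper_force: 15.0
```

Request:
{"method": "arm_command", "body": {
  "deltas": [
    [[0,0,0,0,0,0],[0,0,0,0,0,0],[0,0,0,0,0,0],[0,0,2,0,0,0],[0,0,3,0,0,0],[0,0,3,0,0,0],[0,0,0,0,0,0]]
  ],
  "gripper": 0.07
}}

```text
t: 12.53
tool_pos: [0.457, 0.3525, 0.1236]
orientation: [-3.135, -0.042, -0.015]
force: [1.1, -0.1, 1.6]
opening: 0.0495
gripper_force: 0.0
```

Request:
{"method": "arm_command", "body": {
  "deltas": [
    [[1.7,-3.4,0.5,0,0,0],[1.7,-3.4,0.5,0,0,0],[1.7,-3.4,0.5,0,0,0],[1.7,-3.4,0,0,0,0],[1.7,-3.4,0,0,0,0],[1.7,-3.4,0,0,0,0],[0,0,0,0,0,0],[0,0,0,0,0,0]]
  ],
  "gripper": 0.2
}}

```text
t: 13.2
tool_pos: [0.5563, 0.1443, 0.1313]
orientation: [-3.141, -0.036, -0.002]
force: [-0.2, 0.6, -0.5]
opening: 0.0558
gripper_force: 0.0
```

```bash
python3 - <<'E'
from meas import *
s=monitor.read_state();print(s["tool_pos"],s["orientation"])
c=cam("wrist");im=eyes.read_camera("wrist");cv2.imwrite("pics/w6.png",im)
for n,p in dict(red=(.4535,.35,.059),cob=(.5356,.3545,.064),green=(.612,.148,.042)).items():print(n,np.round(proj("wrist",p,c)))
u,v=[int(q) for q in proj("wrist",(.612,.148,.042),c)]
for b in blob(im,(u-60,max(v-60,0),u+60,v+60),lambda h,s,v:(s<50)&(v>150)):print("green",b,ray("wrist",b[0],b[1],.042,c)[:2].round(4))
E
```

```text
[0.55632526 0.14430556 0.13129487] [-3.14125196e+00 -3.63662933e-02 -1.71637287e-03]
red [ 64. 320.]
cob [ 33. 230.]
green [310. 131.]
green (309.1, 131.4, 26.2, 1999) [0.6114 0.1488]
```

View pics/w6.png

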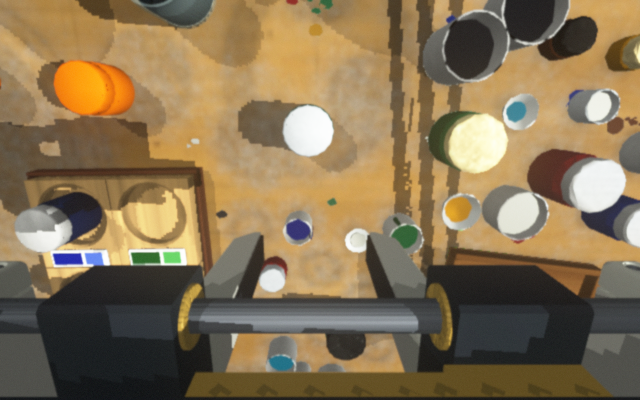

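The green jar lid is at (309,131), which is (0.611,0.149). The cobalt jar stands in its well at (47,228) and the green well at (152,212) is empty. Grasp the green jar.

Request:
{"method": "arm_command", "body": {
  "deltas": [
    [[2.8,0.2,0,0,0,0],[2.7,0.2,0,0,0,0],[0,0,-3,0,0,0],[0,0,-3,0,0,0],[0,0,-2.5,0,0,0],[0,0,-1.8,0,0,0],[0,0,-0.8,0,0,0],[0,0,0,0,0,0],[0,0,0,0,0,0]]
  ]
}}

```text
t: 14.0
tool_pos: [0.6101, 0.1513, 0.0203]
orientation: [-3.141, -0.044, -0.0]
force: [-0.3, -0.2, 1.1]
opening: 0.0558
gripper_force: 0.0
```

Request:
{"method": "arm_command", "body": {
  "deltas": [
    [[0,0,0,0,0,0],[0,0,0,0,0,0],[0,0,0,0,0,0],[0,0,0,0,0,0],[0,0,0,0,0,0],[0,0,0,0,0,0]]
  ],
  "gripper": -0.5
}}

```text
t: 14.5
tool_pos: [0.6116, 0.1505, 0.0215]
orientation: [-3.14, -0.042, -0.004]
force: [-1.1, 1.8, 6.7]
opening: 0.0394
gripper_force: 15.0
```

Request:
{"method": "arm_command", "body": {
  "deltas": [
    [[0,0,2,0,0,0],[0,0,3,0,0,0],[0,0,2.5,0,0,0],[-1.8,3.4,0,0,0,0],[-1.8,3.4,0,0,0,0],[-1.9,3.3,0,0,0,0],[-1.9,3.3,0,0,0,0],[0,0,0,0,0,0],[0,0,0,0,0,0],[0,0,0,0,0,0]]
  ]
}}

```text
t: 15.33
tool_pos: [0.5364, 0.2839, 0.0948]
orientation: [3.141, 0.044, 0.0]
force: [0.6, -0.8, -0.5]
opening: 0.0392
gripper_force: 15.0
```

```bash
python3 - <<'E'
from meas import *
s=monitor.read_state();print(s["tool_pos"],s["orientation"])
c=cam("wrist");im=eyes.read_camera("wrist");d=eyes.read_camera("side")
p=s["tool_pos"]
print("lid pred",np.round(proj("wrist",p+[0,0,.0205],c)),"well",np.round(proj("wrist",(.538,.2845,.024),c)),np.round(proj("side",(.538,.2845,.024))))
C=np.zeros((400,800,3),np.uint8);C[:300,:480]=cv2.resize(im,(480,300));C[:,480:]=cv2.resize(d[150:350,180:340],(320,400));cv2.imwrite("pics/w7.png",C)
E
```

```text
[0.53636408 0.28394082 0.09480833] [3.14083476e+00 4.36328126e-02 4.72442399e-04]
lid pred [313. 265.] well [313. 206.] [298. 219.]
```

View pics/w7.png

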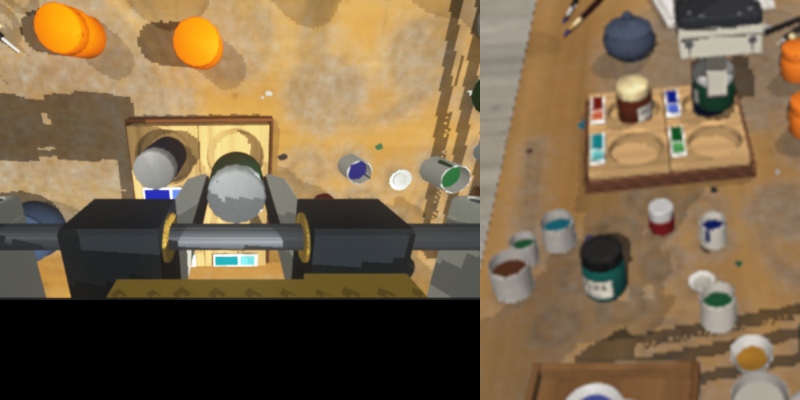

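The green jar is held at about (315,260), upright over its well, and the red-brown jar stands in the red-brown well in the side view. Lower it.

Request:
{"method": "arm_command", "body": {
  "deltas": [
    [[0.1,0.1,-2,0,0,0],[0,0,-2,0,0,0],[0,0,-1.3,0,0,0],[0,0,-0.7,0,0,0],[0,0,0,0,0,0],[0,0,0,0,0,0]]
  ]
}}

```text
t: 15.93
tool_pos: [0.5376, 0.2845, 0.0346]
orientation: [3.141, 0.041, -0.001]
force: [0.2, -0.0, -0.3]
opening: 0.0395
gripper_force: 15.0
```

Request:
{"method": "arm_command", "body": {
  "deltas": [
    [[0,0,-0.2,0,0,0],[0,0,0,0,0,0],[0,0,0,0,0,0]]
  ]
}}

```text
t: 16.18
tool_pos: [0.5376, 0.2852, 0.0331]
orientation: [-3.141, -0.042, -0.001]
force: [-0.0, -0.1, -0.6]
opening: 0.0393
gripper_force: 15.0
```

Request:
{"method": "arm_command", "body": {
  "deltas": [
    [[0,0,-0.15,0,0,0],[0,0,0,0,0,0],[0,0,0,0,0,0]]
  ]
}}

```text
t: 16.43
tool_pos: [0.5378, 0.2854, 0.032]
orientation: [-3.141, -0.042, -0.002]
force: [-0.5, -1.1, 3.7]
opening: 0.0395
gripper_force: 15.0
```

Contact (3.7 N) puts the well floor at z≈0.011. Release, then go look at the turquoise jar.

Request:
{"method": "arm_command", "body": {
  "deltas": [
    [[0,0,0,0,0,0],[0,0,0,0,0,0],[0,0,0,0,0,0],[0,0,2,0,0,0],[0,0,3,0,0,0],[0,0,4,0,0,0],[0,0,2,0,0,0],[-2.6,-2.8,0,0,0,0],[-2.6,-2.8,0,0,0,0],[-2.6,-2.8,0,0,0,0],[-2.6,-2.8,0,0,0,0],[-2.6,-2.8,0,0,0,0]]
  ],
  "gripper": 0.1
}}

```text
t: 17.43
tool_pos: [0.4058, 0.1442, 0.1406]
orientation: [3.141, 0.043, -0.001]
force: [0.1, 0.0, 0.4]
opening: 0.051
gripper_force: 0.0
```

Request:
{"method": "arm_command", "body": {
  "deltas": [
    [[-2.5,-2.5,0,0,0,0],[0,0,0,0,0,0],[0,0,0,0,0,0]]
  ],
  "gripper": 0.2
}}

```text
t: 17.68
tool_pos: [0.3815, 0.1193, 0.1412]
orientation: [-3.141, -0.039, -0.002]
force: [-0.3, -0.3, 0.1]
opening: 0.0555
gripper_force: 0.0
```

```bash
python3 - <<'E'
from meas import *
s=monitor.read_state();print(s["tool_pos"],s["orientation"])
c=cam("wrist");im=eyes.read_camera("wrist");cv2.imwrite("pics/w8.png",im)
for n,p in dict(turq=(.422,.117,.049),trqwell=(.456,.2815,.024),red=(.4535,.35,.059)).items():print(n,np.round(proj("wrist",p,c)))
u,v=[int(q) for q in proj("wrist",(.422,.117,.049),c)]
for b in blob(im,(u-50,max(v-50,0),u+50,v+50),lambda h,s,v:(v<55)):print("turq",b,ray("wrist",b[0],b[1],.049,c)[:2].round(4))
E
```

```text
[0.38152743 0.11928769 0.14116996] [-3.14109397e+00 -3.93349884e-02 -1.89349177e-03]
turq [318. 150.]
trqwell [118. 100.]
red [ -5. 100.]
```

View pics/w8.png

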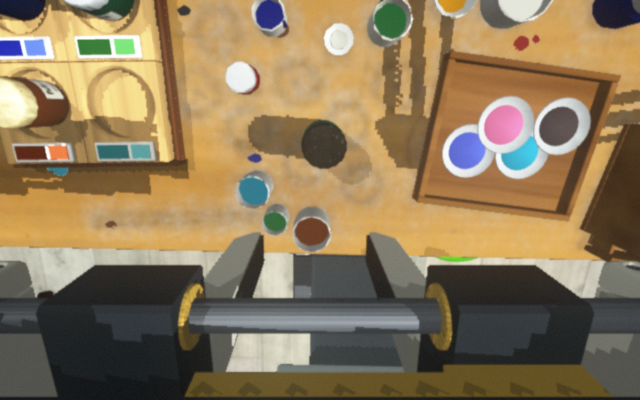

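The turquoise lid is at (323,145) and its empty well at (123,101). That was my 14th picture, so from here I check by numbers only.

```bash
python3 - <<'E'
from meas import *
c=cam("wrist");im=cv2.imread("pics/w8.png")
g=cv2.cvtColor(im,cv2.COLOR_BGR2GRAY)
for b in blob(im,(296,115,352,175),lambda h,s,v:(v<80)):print("turq",b,ray("wrist",b[0],b[1],.049,c)[:2].round(4))
for n,(u,v),z in[("turq",(323,145),.049),("well",(123,101),.024)]:
    print(n,ray("wrist",u,v,z,c).round(4))
    r=cv2.resize(g[v-50:v+50,u-50:u+50],None,fx=2,fy=2,interpolation=cv2.INTER_CUBIC)
    H=cv2.HoughCircles(r,cv2.HOUGH_GRADIENT_ALT,1.5,20,param1=100,param2=.3,minRadius=35,maxRadius=90)
    if H is not None:
        for q in H[0][:3]:print("  H",u-50+q[0]/2,v-50+q[1]/2,q[2]/2,ray("wrist",u-50+q[0]/2,v-50+q[1]/2,z,c)[:2].round(4))
E
```

```text
turq (323.8, 144.9, 23.7, 1549) [0.4274 0.1131]
turq [0.4273 0.1137 0.049 ]
  H 320.25 143.75 24.953127 [0.4282 0.1159]
well [0.4561 0.2786 0.024 ]
  H 118.0 100.5 32.79555 [0.4564 0.2827]
  H 118.0 100.5 27.307226 [0.4564 0.2827]
  H 118.0 100.5 36.836666 [0.4564 0.2827]
```

Request:
{"method": "arm_command", "body": {
  "deltas": [
    [[2.3,-0.2,0,0,0,0],[2.2,-0.2,0,0,0,0],[0,0,-3,0,0,0],[0,0,-3,0,0,0],[0,0,-3,0,0,0],[0,0,-2,0,0,0],[0,0,-0.8,0,0,0],[0,0,0,0,0,0],[0,0,0,0,0,0]]
  ]
}}

```text
t: 18.48
tool_pos: [0.4279, 0.1166, 0.0236]
orientation: [-3.141, -0.043, 0.0]
force: [0.7, 0.7, -0.2]
opening: 0.0557
gripper_force: 0.0
```

Request:
{"method": "arm_command", "body": {
  "deltas": [
    [[0,0,0,0,0,0],[0,0,0,0,0,0],[0,0,0,0,0,0],[0,0,0,0,0,0],[0,0,0,0,0,0],[0,0,0,0,0,0]]
  ],
  "gripper": -0.5
}}

```text
t: 18.98
tool_pos: [0.4286, 0.1163, 0.0246]
orientation: [-3.141, -0.042, -0.004]
force: [-0.6, -0.4, 7.2]
opening: 0.0361
gripper_force: 15.0
```

Request:
{"method": "arm_command", "body": {
  "deltas": [
    [[0,0,2,0,0,0],[0,0,3,0,0,0],[0,0,3,0,0,0],[0.6,3.3,0,0,0,0],[0.6,3.3,0,0,0,0],[0.5,3.3,0,0,0,0],[0.5,3.3,0,0,0,0],[0.5,3.4,0,0,0,0],[0,0,0,0,0,0],[0,0,0,0,0,0]]
  ]
}}

```text
t: 19.82
tool_pos: [0.4538, 0.2835, 0.1029]
orientation: [3.141, 0.046, -0.001]
force: [0.6, -0.5, -1.2]
opening: 0.0365
gripper_force: 15.0
```

```bash
python3 - <<'E'
from meas import *
s=monitor.read_state();print(s["tool_pos"])
c=cam("wrist");im=eyes.read_camera("wrist");cv2.imwrite("pics/w9.png",im)
for n,f,p in[("green",lambda h,s,v:(s<60)&(v>120),(.538,.285,.053)),("turq",lambda h,s,v:v<70,tuple(s["tool_pos"]+[0,0,.0244]))]:
    u,v=[int(q) for q in proj("wrist",p,c)];print(n,"pred",u,v)
    for b in blob(im,(u-38,max(v-38,0),u+38,v+38),f):print("  ",b,ray("wrist",b[0],b[1],p[2],c)[:2].round(4))
E
```

```text
[0.45383161 0.28349031 0.10291039]
green pred 314 88
   (317.7, 90.1, 33.1, 3182) [0.5372 0.2832]
turq pred 313 268
   (312.5, 270.2, 49.8, 4682) [0.4532 0.2837]
```

Request:
{"method": "arm_command", "body": {
  "deltas": [
    [[0.1,-0.1,-2,0,0,0],[0.1,0,-2,0,0,0],[0,0,-1.7,0,0,0],[0,0,-0.9,0,0,0],[0,0,0,0,0,0],[0,0,0,0,0,0]]
  ]
}}

```text
t: 20.37
tool_pos: [0.4562, 0.2802, 0.0372]
orientation: [3.141, 0.041, -0.001]
force: [-0.1, -1.0, -0.5]
opening: 0.0368
gripper_force: 15.0
```

Request:
{"method": "arm_command", "body": {
  "deltas": [
    [[0,0,-0.15,0,0,0],[0,0,0,0,0,0],[0,0,0,0,0,0]]
  ]
}}

```text
t: 20.62
tool_pos: [0.4567, 0.2812, 0.0364]
orientation: [-3.141, -0.042, -0.001]
force: [0.1, 0.0, -0.6]
opening: 0.0362
gripper_force: 15.0
```

Just above the floor, so release with a small opening and retreat high for a full check.

Request:
{"method": "arm_command", "body": {
  "deltas": [
    [[0,0,-0.1,0,0,0],[0,0,0,0,0,0]]
  ]
}}

```text
t: 20.78
tool_pos: [0.4564, 0.2812, 0.0349]
orientation: [-3.141, -0.042, -0.0]
force: [-0.7, -0.8, -1.1]
opening: 0.0363
gripper_force: 15.0
```

Request:
{"method": "arm_command", "body": {
  "deltas": [
    [[0,0,0,0,0,0],[0,0,0,0,0,0],[0,0,0,0,0,0],[0,0,2,0,0,0],[0,0,3,0,0,0],[0,0,4,0,0,0],[0,-2,3.5,0,0,0],[0,-2,3.5,0,0,0],[1,-2,3,0,0,0],[0,0,0,0,0,0],[0,0,0,0,0,0],[0,0,0,0,0,0]]
  ],
  "gripper": 0.07
}}

```text
t: 21.78
tool_pos: [0.4661, 0.2212, 0.2241]
orientation: [-3.141, -0.041, 0.001]
force: [-0.5, 0.9, 0.2]
opening: 0.0494
gripper_force: 0.0
```

```bash
python3 - <<'E'
from meas import *
s=monitor.read_state();print(s["tool_pos"],s["force"])
c=cam("wrist");im=eyes.read_camera("wrist");cv2.imwrite("pics/w10.png",im)
W=lambda h,s,v:(s<60)&(v>120)
for n,f,p in[("cob",W,(.5356,.3545,.063)),("green",W,(.538,.2845,.053)),("red",lambda h,s,v:(s<100)&(v>140),(.4535,.3517,.058)),("turq",lambda h,s,v:v<75,(.456,.2815,.06))]:
    u,v=[int(q) for q in proj("wrist",p,c)];print(n,"pred",u,v)
    for b in blob(im,(max(u-24,0),max(v-24,0),u+24,v+24),f,80):print("  ",b,ray("wrist",b[0],b[1],p[2],c)[:2].round(4),p[:2])
d=eyes.read_camera("side");cv2.imwrite("pics/s10.png",d);cs=cam("side")
# side-view lid tops: leftmost/rightmost/top row of each lid, and predicted lid centre
for n,f,p in[("cob",W,(.5356,.3545,.063)),("green",W,(.538,.2845,.053)),("red",lambda h,s,v:(s<120)&(v>120),(.4535,.3517,.058)),("turq",lambda h,s,v:v<60,(.456,.2815,.06))]:
    u,v=[int(q) for q in proj("side",p,cs)];print("side",n,"pred",u,v,[b for b in blob(d,(u-14,v-10,u+14,v+14),f,25)])
E
```

```text
[0.4660574  0.22115816 0.22409009] [-0.47896778  0.8567      0.2083557 ]
cob pred 175 106
   (180.2, 109.2, 21.1, 1167) [0.5329 0.3502] (0.5356, 0.3545)
green pred 250 105
   (253.5, 107.0, 21.6, 1298) [0.5367 0.282 ] (0.538, 0.2845)
red pred 187 188
   (193.0, 189.0, 18.4, 918) [0.4531 0.3456] (0.4535, 0.3517)
turq pred 254 188
   (259.5, 189.9, 16.8, 242) [0.4545 0.2765] (0.456, 0.2815)
side cob pred 293 185 [(294.1, 187.5, 8.3, 157)]
side green pred 297 207 [(298.8, 210.5, 9.5, 218)]
side red pred 255 190 [(254.5, 194.0, 16.2, 340)]
side turq pred 257 208 [(257.2, 213.1, 8.7, 182)]
```

All four lids sit at their predicted spots in both views. The small common offset is camera calibration, and the spacing matches 82 by 70 mm. The arm is clear, so I'm handing in.

```bash
python3 -c "
from plant import ticket;print(ticket.close_job())"
```

```text
the job is handed in; nothing more can be done
None
```

All four jars are standing upright in the wells with their own colour's chip, and the job was handed in at about 22 s; I checked the final placing by numbers from the wrist and side views, and closing the job returned no verdict.

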